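Press an adhesive tag in the tag press at a packing bench

ROBOT

A 6-joint arm with a two-finger parallel gripper is mounted at the origin on the work surface. World frame = base frame: x ahead of the robot, y to its left, z up, the work surface at z = 0. Lengths are in m, angles in rad, forces in N, time in s.
With the tool pointing down it reaches from about 0.275 to 0.725 m from the base axis. Payload 15.9 kg.
Tool frame: the origin (TCP) lies midway between the tips of the shut fingers; the grasp point (between the pads) lies 19 mm behind it (tcp_to_grasp is the distance from the TCP to the grasp point, in m); z points along the fingers, y is the line along which they close (so a half turn about z gives the same grasp; the last joint's range is limited). The gripper opens to 85 mm and grips with 20 to 120 N. Pads are 22 mm wide; open, the fingers measure 114 mm over their backs; the gripper's body (76 mm by 85 mm) begins 54 mm behind the grasp point. The pads swing forward as they close: fully open they stand 13 mm farther back than shut.
Start: joints at [-1.306, 0.213, -0.034, 1.323, 0, 1.571], TCP at [0.131, -0.483, 0.231] pointing down, gripper open.
Joint ranges: [-2.98, 2.98], [-0.74, 1.72], [-1.14, 1.35], [-2.1, 2.04], [-1.57, 1.44], [-3.14, 3.14]. Speed limits (rad/s): [1.89, 1.89, 2.39, 2.57, 3.14, 3.14].

INTERFACE

Orientations are given as a unit quaternion [w, x, y, z].
In Python, from cell import get_obs, snapshot, camera_model, finish_job, tcp_to_grasp gives the robot as it stands.
- The arm moves only by the tool drive_tool, never from a script. Its argument "plan" is a list of rows, each a list of 7 numbers: the shift along the tool's x, y, z each as a share of 600 mm, from -1 to 1, then the turn, a rotation vector about the tool's x, y, z each as a share of 90 degrees, from -1 to 1, then the opening, from -1 (shut) to 1 (fully open). In form: [[x, y, z, ax, ay, az, claw], ...]. A call has 1 to 12 rows; each row is the pose to reach, as a shift and turn from the pose commanded when the call began, along the tool's axes at that moment; what a row does not reach only later rows make up. A row lasts 1/12 s, in which the tool goes at most 41.7 mm and 7.16 degrees, less where a joint would pass 70% of its speed; a pose out of reach is approached as far as the arm can. A call with a number of a shift or a turn outside -1 to 1 is refused whole. A call with a gripper value outside its range is refused whole. The fingers move at their own pace and stop on an object; "squeeze" is the grip in N (left out, the last holds). Time passes only in rows, so rows that repeat a pose let the fingers close. It gives the time, the measured TCP pose, the force, the opening and the grip force at its end, in the units of the state.
- get_obs(): the state, without advancing time (a new reading comes with each control period).
- snapshot(name): name is "scene" or "top" or "wrist"; returns the picture (400x640x3 uint8, red, green, blue); there is no depth.
- camera_model(name): a dict with "vertical_fov" (degrees; the focal length in pixels is half the picture's height over the tangent of half this angle, whatever the lens; pixels are square), "cx", "cy" (the principal point, pixels), "k1" (the pictures are not rectified: a ray, as slopes to the right and down, at radius r is drawn at 1 + k1 r^2 times it, then the intrinsics apply), "rvec" (rotation vector, rad) and "tvec" (3), from world to camera coordinates, as OpenCV has them; the wrist camera has in their place "mount" (4x4, takes a point from camera to tool coordinates, whose origin is the TCP and whose axes are the flange's). Camera axes: x right, y down, z forward; pixel columns grow to the right and rows downward; lengths in m; the calibration is good to about 2 mm. A picture is of the moment at which its call begins: read the wrist's pose just before it. camera_model takes no time and is no camera call.
- finish_job(): hands the job in; it is judged then, once.
The state is a dict: "clock": time; "q": joint angles; "qvel": joint speeds; "joint_torque": joint torques, N m; "tool_pos": TCP position; "tcp_rot": TCP orientation; "wrist_force": force on the tool from outside, world axes, zero at the start; "torque": the same for the moment, N m; "width": finger opening in m; "gripper_force": force on a finger pad.
Only numpy, scipy, OpenCV 4.12 (cv2) and the standard library are available. Lean on these libraries where they do the work, as an engineer would, in place of code of your own. Each camera call takes 0.05 s, during which the arm holds its last target. There are 200 camera calls.

TASK

Pick up the metal press plate by its upright black grip and set it on the sprung bed of the tag press, square with the bed and with its narrow tongue towards the slotted end: slide it about until the hidden hole under the tongue drops over the locating pin. Then press the plate and bed down as far as they go and finish there, with the gripper still holding the grip and keeping the plate pressed fully down so that the tag sticks. Leave the other things on the bench where they are.

Things in the scene. Friction and masses are not known exactly. Their poses are not given: they have to be found in the camera images.
- plate: loose aluminium press plate, about 0.35 kg, flat on the bench; 110 mm long (x), 18 mm thick, T-shaped from above: rear part 70 mm wide from x = -55 to +7 mm, narrow tongue 46 mm wide from x = +7 to +55 mm. Origin: on the underside, midway along length and width; x towards the tongue, z up. An upright black grip stands on it.
- plate_grip (a point): top centre of the plate's upright black grip, 58 mm above the plate's underside, straight above its origin. The grip is 44 mm long (plate's x), 14 mm thick (plate's y) and stands from 18 to 58 mm above the underside; pinch it across the 14 mm.
- plate_hole (a point): mouth of the blind round hole in the plate's underside, 31 mm from the plate's origin towards the tongue's tip, on the centre line; 13 mm in diameter, 15 mm deep, not visible from above.
- jig: tag press, fixed to the bench: grey plinth 190 (x) x 120 (y) mm, 26 mm high, with a 160 x 100 mm dark steel step up to 34 mm. A sprung aluminium bed lies above it, centred. Origin: underside centre; x towards the slotted end of the bed, z up.
- bed_mid (a point): centre of the sprung bed's top. Bed 150 (x) x 90 (y) x 12 mm, its top 54 mm above the bench at rest, 46 mm fully pressed. A slot 14 mm wide runs along the press's x axis from here to 60 mm towards +x (the slotted end); a thin paper tag lies on the other half.
- jig_far (a point): middle of the plinth's top edge at the slotted end, 95 mm from the press's origin along +x, 26 mm above the bench.
- pin_tip (a point): top of the steel locating pin, fixed upright in the bed's slot, 12 to 45 mm from the press's origin along +x. 10 mm thick, the last 3.5 mm tapering to 5 mm. Tip 58 mm above the bench: 4 mm above the bed at rest, 12 mm when pressed. The plate hides it when above it; a plate not on the pin lands on its tip and cannot go down.
- bed (a joint): how far the sprung bed is pressed down, in m: 0 at rest, 0.008 against its stop. It does not sink under the plate's weight alone: about 6 N more starts it moving and 12 N more holds it at the stop; it comes up again when let go.
- tape_roll: empty-cored roll of carton tape standing on its flat face: brown ring, 100 mm outer diameter, 48 mm high. Bystander. Origin: centre of the underside.
- marker: black marker pen lying flat, 16 mm thick, 136 mm long. Bystander. Origin: midway along it, on the underside.
- scanner: hand-held bar-code scanner lying on its side, black and grey, about 180 x 70 x 34 mm. Bystander. Origin: centre of the underside.
- carton: small closed cardboard carton, 120 x 160 x 70 mm. Bystander. Origin: centre of the underside.
- cutter: grey safety cutter lying flat, about 145 x 28 x 16 mm. Bystander. Origin: centre of the underside.
- label_roll: roll of white labels standing on its flat face, 100 mm diameter, 70 mm high. Bystander. Origin: centre of the underside.
Mind the look-alikes: they are no part of the job. Leave any blue or turquoise look-alike of the plate alone.

How it is judged:
By the outcome, as a careful person would: the job done as asked, in the order asked, and still so for the second after the job is handed in, while the arm keeps its last pose, push and grip.
It also fails if it takes over 42 s, if anything falls off the work surface, if the arm or the gripper's body presses on something with over 40 N, if the wrist force passes 120 N, or if a joint passes its speed limit or range.

## Working session

There is one attempt and no reset: what is moved stays moved. The work goes in short steps, Python scripts to look and compute and a tool call to move; the robot and the scene stay as the last step left them, time stands still between calls to the robot, and variables do not carry over. Pictures are saved under pics/ and viewed, at most 10 in all, crops included, and the job is handed in when it is done.

Besides the shell and the picture viewer there is one more tool, called as name(argument=value, ...), one argument or row to a line, values as JSON. drive_tool: Moves the arm, as the interface text tells. Its arguments: {"type":"object","properties":{"plan":{"type":"array"},"squeeze":{"type":"number"}},"required":["plan"]}

```bash
ls; mkdir -p pics; python3 - <<'E'
from cell import *
import cv2,numpy as np
o=get_obs();print({k:np.round(v,3).tolist() for k,v in o.items()},tcp_to_grasp)
for n in("scene","top","wrist"):
    cv2.imwrite(f"pics/{n}0.png",snapshot(n)[:,:,::-1]);print(n,camera_model(n))
a=cv2.imread("pics/scene0.png");b=cv2.imread("pics/top0.png")
E
```

```text
pics
{'clock': 0.0, 'q': [-1.306, 0.213, -0.035, 1.323, 0.0, 1.571], 'qvel': [0.0, 0.0, -0.001, 0.002, 0.001, 0.001], 'joint_torque': [-0.003, -68.616, 48.711, 0.018, -0.0, -0.0], 'tool_pos': [0.131, -0.482, 0.231], 'tcp_rot': [-0.001, 0.991, 0.132, -0.0], 'wrist_force': [0.261, -0.018, -0.652], 'torque': [0.015, -0.024, 0.006], 'gripper_force': 0.0, 'width': 0.085} 0.0187
scene {'vertical_fov': 45.20519775553584, 'cx': 312.08011932311683, 'cy': 201.89455125915464, 'k1': -0.08729329303053605, 'rvec': array([ 0.85072091,  2.35086716, -1.27290854]), 'tvec': array([ 0.42196106, -0.12659321,  1.65222601])}
top {'vertical_fov': 48.624530330523726, 'cx': 320.00466639256643, 'cy': 197.91808249841145, 'k1': -0.0415059735587562, 'rvec': array([ 2.15574009, -2.12078864,  0.21080036]), 'tvec': array([-0.02056405,  0.57234689,  1.03741658])}
wrist {'vertical_fov': 62.307809940914666, 'cx': 317.7828924985879, 'cy': 195.80256018829206, 'k1': -0.04771330899493739, 'mount': array([[ 5.63116898e-04, -9.46680029e-01, -3.22174806e-01,
         8.19621634e-02],
       [ 9.99999783e-01,  6.43413835e-04, -1.42749376e-04,
         2.05885197e-04],
       [ 3.42429711e-04, -3.22174656e-01,  9.46680186e-01,
        -1.42116627e-01],
       [ 0.00000000e+00,  0.00000000e+00,  0.00000000e+00,
         1.00000000e+00]])}
```

View pics/top0.png

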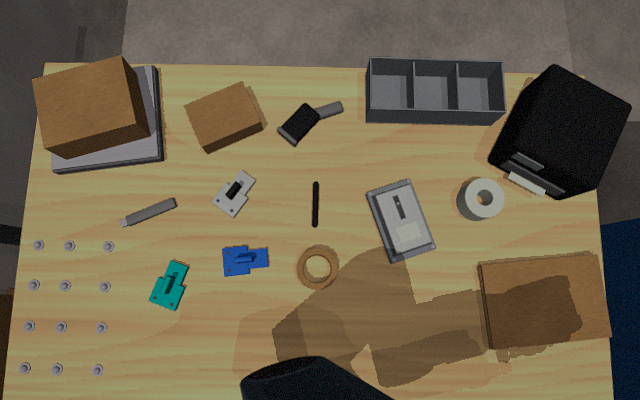

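View pics/scene0.png

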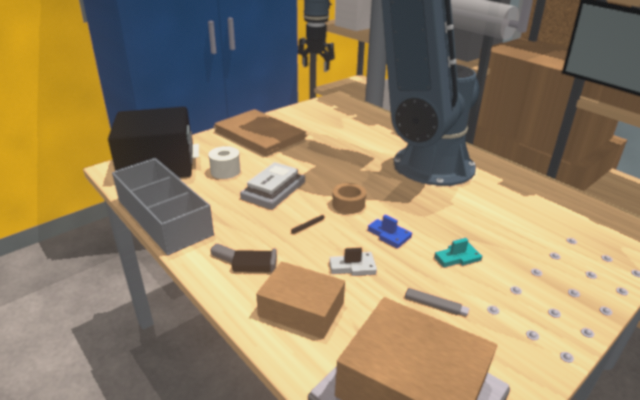

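The top view shows the grey plate at about (235,193) with its dark grip. The press is at about (400,220), with the slot up at (398,206) and the tag at (408,234). The blue (245,260) and teal (170,285) plates are look-alikes. Next I zoom in on the plate and press and cast rays.

```bash
cat > h.py <<'E'
from cell import *
import cv2,numpy as np
from scipy.spatial.transform import Rotation as R
def pose(o):
    q=np.array(o["tcp_rot"]);return R.from_quat(q[[1,2,3,0]]).as_matrix(),np.array(o["tool_pos"])
def cam(n,o=None):
    m=camera_model(n);f=200/np.tan(np.radians(m["vertical_fov"]/2))
    K=np.array([[f,0,m["cx"]],[0,f,m["cy"]],[0,0,1]]);d=np.array([m["k1"],0,0,0,0.])
    if "mount" in m:
        Rt,p=pose(o);M=m["mount"];Rc=Rt@M[:3,:3];c=Rt@M[:3,3]+p
    else:
        Rc=cv2.Rodrigues(m["rvec"])[0].T;c=-Rc@m["tvec"]
    return K,d,Rc,c
def cast(C,uv,z):
    K,d,Rc,c=C
    n=cv2.undistortPoints(np.array(uv,float).reshape(-1,1,2),K,d)[:,0]
    r=np.c_[n,np.ones(len(n))]@Rc.T
    return c+r*((z-c[2])/r[:,2])[:,None]
def proj(C,P):
    K,d,Rc,c=C
    return cv2.projectPoints(np.array(P,float).reshape(-1,1,3),cv2.Rodrigues(Rc.T)[0],-Rc.T@c,K,d)[0][:,0]
E
python3 - <<'E'
from h import *
I=cv2.imread("pics/top0.png")
a=cv2.resize(I[160:230,200:270],None,fx=8,fy=8,interpolation=2)[:, :]
b=cv2.resize(I[170:270,355:445],None,fx=5.6,fy=5.6,interpolation=2)
w=np.zeros((560,560+504,3),np.uint8);w[:,:560]=a;w[:,560:]=b
cv2.imwrite("pics/crop.png",cv2.resize(w,None,fx=.75,fy=.75))
C=cam("top")
print(cast(C,[(235,193)],.018),cast(C,[(235,190)],.058),cast(C,[(401,220)],.05),C[3])
E
```

```text
[[0.58715717 0.20355097 0.018     ]] [[0.5871607  0.19686988 0.058     ]] [[ 0.52139362 -0.21059613  0.05      ]] [0.3815903  0.00925386 1.12184678]
```

View pics/crop.png

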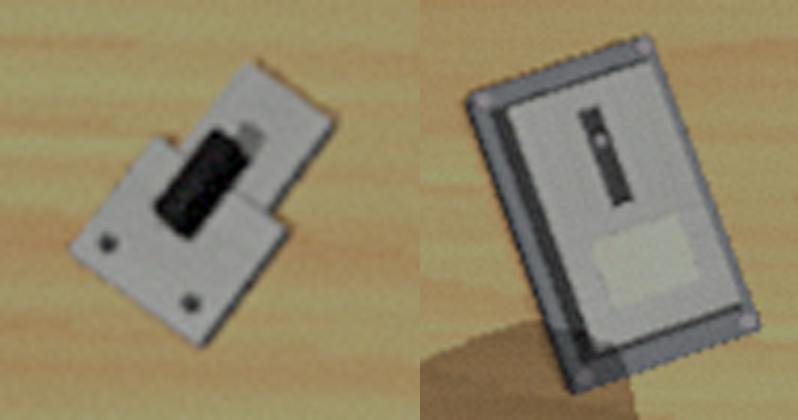

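The crop shows the plate's tongue pointing up and right and the grip at about (204,183). On the press, the pin tip shows in the slot at crop position (601,140).

```bash
python3 - <<'E'
from h import *
C=cam("top")
A=lambda p:np.array(p)/6+[200,160]
B=lambda p:(np.array(p)-[420,0])/4.2+[355,170]
P=cast(C,A([(255,62),(335,122),(203,347),(70,245)]),.018)
tip=P[:2].mean(0);rear=P[2:].mean(0);d=tip-rear
print("plate",(tip+rear)/2,np.linalg.norm(d),np.degrees(np.arctan2(d[1],d[0])),np.linalg.norm(P[2]-P[3]),np.linalg.norm(P[0]-P[1]))
D=cast(C,B([(505,103),(658,58),(745,300),(590,352)]),.054)
f=D[:2].mean(0);r=D[2:].mean(0);e=f-r
print("bed",(f+r)/2,np.linalg.norm(e),np.degrees(np.arctan2(e[1],e[0])),np.linalg.norm(D[0]-D[1]))
D=cast(C,B([(470,95),(650,35),(760,327),(573,393)]),.026)
f=D[:2].mean(0);r=D[2:].mean(0);e=f-r
print("plinth",(f+r)/2,np.linalg.norm(e),np.degrees(np.arctan2(e[1],e[0])),np.linalg.norm(D[0]-D[1]))
print("pin",cast(C,B([(601,140)]),.058))
print(cast(C,[(250,110),(310,120),(475,200),(318,267),(315,203)],.04))
Rt,p=pose(get_obs());print(Rt)
E
```

```text
plate [0.58927941 0.20108058 0.018     ] 0.10869145253097619 -35.2331303928418 0.07169010159780514 0.043371750276483226
bed [ 0.52574127 -0.2164445   0.054     ] 0.1510286153155875 18.464369956964184 0.09541070192043707
plinth [ 0.52421083 -0.21548529  0.026     ] 0.18657962236662604 19.08832433416977 0.11667116641196035
pin [[ 0.56134558 -0.20250579  0.058     ]]
[[ 0.800855    0.17194125  0.04      ]
 [ 0.77705283  0.01718364  0.04      ]
 [ 0.57633691 -0.40101177  0.04      ]
 [ 0.40480266 -0.00901309  0.04      ]
 [ 0.56151392  0.0008014   0.04      ]]
[[ 9.65159466e-01  2.61662290e-01 -2.25947159e-04]
 [ 2.61662387e-01 -9.65159164e-01  7.64213368e-04]
 [-1.81091506e-05 -7.96709639e-04 -9.99999682e-01]]
```

drive_tool(
  plan=[
    [0.03,-0.025,0,0,0,-0.04,1],
    [0.55,-0.48,0,0,0,-0.9,1],
    [0.55,-0.48,0,0,0,-0.9,1],
    [0.55,-0.48,0,0,0,-0.9,1],
    [0.55,-0.48,0,0,0,-0.9,1],
    [0.55,-0.48,0,0,0,-0.9,1],
    [0.55,-0.48,0,0,0,-0.9,1],
    [0.55,-0.48,0,0,0,-0.9,1],
    [0.55,-0.48,0,0,0,-0.9,1],
    [0.55,-0.48,0,0,0,-0.9,1],
    [0.55,-0.48,0,0,0,-0.9,1],
    [0.55,-0.48,0,0,0,-0.9,1],
  ],
  squeeze=60,
)

```text
clock: 1.15
tool_pos: [0.3767, -0.113, 0.2311]
tcp_rot: [-0.0, 0.663, 0.749, 0.001]
wrist_force: [0.4, -0.9, -0.6]
width: 0.0855
gripper_force: 0.0
```

```bash
cat >> h.py <<'E'
def go(o,target,yaw):
    """tool-frame shares of shift and turn to reach TCP target, tool down, tool x heading yaw (deg)"""
    Rt,p=pose(o);c,s=np.cos(np.radians(yaw)),np.sin(np.radians(yaw))
    W=np.array([[c,s,0],[s,-c,0],[0,0,-1.]])
    return np.round(Rt.T@(np.array(target)-p)/.6,4),np.round(R.from_matrix(Rt.T@W).as_rotvec()/(np.pi/2),4)
E
python3 - <<'E'
from h import *
o=get_obs();print(o["clock"],o["q"],o["tool_pos"]);print(go(o,[.589,.201,.2],144.8))
E
```

```text
1.15 [-0.29262847 -0.00647563 -0.28180674  1.29517985  0.00158034  1.15704497] [ 0.3766596  -0.11295819  0.23114611]
(array([0.4766, 0.4145, 0.0529]), array([ 0.0009, -0.0006, -0.5318]))
```

drive_tool(
  plan=[
    [0.475,0.415,0.05,0,0,-0.53,1],
    [0.475,0.415,0.05,0,0,-0.53,1],
    [0.475,0.415,0.05,0,0,-0.53,1],
    [0.475,0.415,0.05,0,0,-0.53,1],
    [0.475,0.415,0.05,0,0,-0.53,1],
    [0.475,0.415,0.05,0,0,-0.53,1],
    [0.475,0.415,0.05,0,0,-0.53,1],
    [0.475,0.415,0.05,0,0,-0.53,1],
    [0.475,0.415,0.05,0,0,-0.53,1],
    [0.475,0.415,0.05,0,0,-0.53,1],
    [0.475,0.415,0.05,0,0,-0.53,1],
    [0.475,0.415,0.05,0,0,-0.53,1],
  ],
)

```text
clock: 2.15
tool_pos: [0.5905, 0.1917, 0.2007]
tcp_rot: [-0.0, 0.31, 0.951, -0.0]
wrist_force: [-0.4, -0.6, -0.3]
width: 0.0853
gripper_force: 0.0
```

```bash
python3 - <<'E'
from h import *
o=get_obs();I=snapshot("wrist")[:,:,::-1].copy();cv2.imwrite("pics/w1.png",I)
print(o["clock"],o["tool_pos"],o["q"])
C=cam("wrist",o)
# light grey metal mask: low saturation, bright
hsv=cv2.cvtColor(I,cv2.COLOR_BGR2HSV)
m=((hsv[...,1]<45)&(hsv[...,2]>95)).astype(np.uint8)
n,l,s,c=cv2.connectedComponentsWithStats(m)
for i in range(1,n):
    if s[i,4]>1500: print(s[i],c[i],cast(C,[c[i]],.018))
# dark grip
g=(hsv[...,2]<60).astype(np.uint8)
n,l,s,c=cv2.connectedComponentsWithStats(g)
for i in range(1,n):
    if s[i,4]>400: print("dark",s[i],c[i],cast(C,[c[i]],.058),cv2.minAreaRect(np.argwhere(l==i)[:,::-1].astype(np.float32)))
E
```

```text
2.15 [0.59051352 0.19171432 0.20071851] [ 3.14021869e-01  4.77422189e-01  2.62260996e-01  1.35689314e+00
 -1.97248499e-04  9.44060938e-01]
[ 556   50   84  126 4689] [602.88846236 112.53742802] [[0.70763833 0.45537782 0.018     ]]
[ 292  107   72  109 5390] [327.62912801 153.86938776] [[0.58176209 0.2089342  0.018     ]]
[ 554  280   86   86 3944] [605.1275355  325.36156187] [[0.96529929 0.36699424 0.018     ]]
[   0  306   68   77 2708] [ 26.81868538 345.15657312] [[ 0.55450096 -0.25343058  0.018     ]]
dark [165  18  44  42 699] [188.05436338  40.14735336] [[0.43388229 0.17662821 0.058     ]] ((187.13697814941406, 41.698638916015625), (15.61631965637207, 53.07140350341797), 38.480194091796875)
dark [ 527   18  113  256 4723] [587.09167902 144.7438069 ] [[0.70329749 0.40596325 0.058     ]] ((583.0, 145.5), (255.0, 112.0), 90.0)
dark [  19   87   89  101 2841] [ 80.71911299 129.16965857] [[0.42889497 0.05169278 0.058     ]] ((69.58247375488281, 125.18557739257812), (109.04818725585938, 62.240718841552734), 66.03751373291016)
dark [   0  106   59   73 2561] [ 22.02420929 143.45490043] [[ 0.40371018 -0.002907    0.058     ]] ((22.46685028076172, 143.8701629638672), (77.75098419189453, 49.96140670776367), 68.5522689819336)
dark [322 144  16  53 763] [329.25688073 169.98558322] [[0.58711171 0.20553992 0.058     ]] ((329.5, 170.0), (52.0, 15.0), 90.0)
dark [597 153  43  45 757] [624.63011889 171.19154557] [[0.74860235 0.42730442 0.058     ]] ((625.7500610351562, 167.74998474121094), (60.10407257080078, 22.62741470336914), 45.0)
dark [    0   207   640   193 40261] [318.56131244 351.92049378] [[0.74735843 0.07730801 0.058     ]] ((319.49993896484375, 303.0), (638.9998779296875, 191.99996948242188), -0.0)
dark [  0 250  64  50 994] [ 29.40945674 274.87525151] [[ 0.4945081 -0.1101235  0.058    ]] ((29.833492279052734, 275.6872253417969), (77.17821502685547, 15.588623046875), 29.31000328063965)
```

View pics/w1.png

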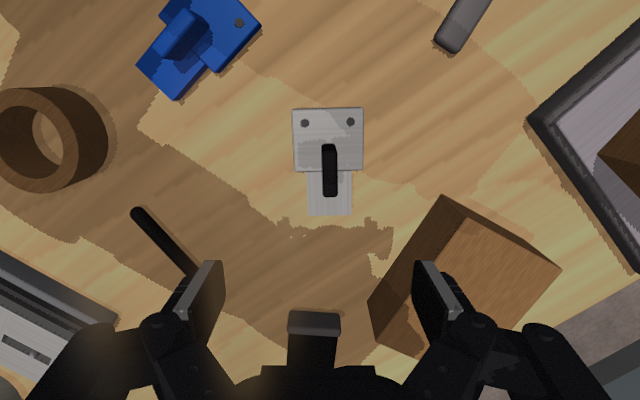

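```bash
python3 - <<'E'
from h import *
o=get_obs();C=cam("wrist",o)
I=cv2.imread("pics/w1.png")
hsv=cv2.cvtColor(I,cv2.COLOR_BGR2HSV)
m=((hsv[...,1]<70)&(hsv[...,2]>85)).astype(np.uint8);m[:100]=0;m[222:]=0;m[:,:285]=0;m[:,370:]=0
def fit(pts):
    P=cast(C,pts,.018);v=cv2.fitLine(P[:,:2].astype(np.float32),cv2.DIST_HUBER,0,.01,.01).ravel();return np.degrees(np.arctan2(v[1],v[0])),v[2:],
L=lambda r:np.nonzero(m[r])[0]
tl=[(L(r)[0]-.5,r) for r in range(178,210)];tr=[(L(r)[-1]+.5,r) for r in range(178,210)]
rl=[(L(r)[0]-.5,r) for r in range(116,166)];rr=[(L(r)[-1]+.5,r) for r in range(116,166)]
tip=[(c,np.nonzero(m[:,c])[0][-1]+.5) for c in range(311,348)]
re=[(c,np.nonzero(m[:,c])[0][0]-.5) for c in range(297,358)]
F={k:fit(v) for k,v in dict(tl=tl,tr=tr,rl=rl,rr=rr,tip=tip,rear=re).items()}
print(F)
u=np.radians(-35.2);ux=np.array([np.cos(u),np.sin(u)]);uy=np.array([-ux[1],ux[0]])
for k in F:print(k,F[k][1]@ux*1e3,F[k][1]@uy*1e3)
G=cast(C,[(322-.5,185),(337.5,185),(330,196.5)],.058)[:,:2];print("grip",G@ux*1e3,G@uy*1e3)
print(pose(o))
E
```

```text
{'tl': (np.float32(-34.30557), array([0.5997315 , 0.16820286], dtype=float32)), 'tr': (np.float32(-34.2386), array([0.6297889 , 0.20459187], dtype=float32)), 'rl': (np.float32(-34.355377), array([0.55657214, 0.1839844 ], dtype=float32)), 'rr': (np.float32(-35.307697), array([0.58984363, 0.24551372], dtype=float32)), 'tip': (np.float32(53.88191), array([0.63270104, 0.16553833], dtype=float32)), 'rear': (np.float32(55.928806), array([0.54476255, 0.23367804], dtype=float32))}
tl 393.10997420211817 483.15073114532703
tr 396.69540103717264 530.2118633114145
rl 348.745530990835 471.1680802379158
rr 340.46567011893654 540.6252159238347
tip 421.586785830239 499.97812402782233
rear 310.45036449441915 504.96756008710577
grip [375.61308454 375.84082117 386.69174615] [498.96011415 513.38274699 506.57607045]
(array([[-8.07507920e-01,  5.89856613e-01, -3.66807737e-04],
       [ 5.89856714e-01,  8.07507877e-01, -2.91216892e-04],
       [ 1.24423927e-04, -4.51523953e-04, -9.99999890e-01]]), array([0.59046559, 0.1911486 , 0.20132521]))
```

```bash
python3 - <<'E'
from h import *
print(go(get_obs(),[.5903,.2027,.024],145.2))
E
```

```text
(array([0.0115, 0.0155, 0.2955]), array([-0.0003, -0.0001, -0.015 ]))
```

drive_tool(
  plan=[
    [0.0115,0.0155,0.06,0,0,-0.015,1],
    [0.0115,0.0155,0.12,0,0,-0.015,1],
    [0.0115,0.0155,0.18,0,0,-0.015,1],
    [0.0115,0.0155,0.24,0,0,-0.015,1],
    [0.0115,0.0155,0.28,0,0,-0.015,1],
    [0.0115,0.0155,0.295,0,0,-0.015,1],
    [0.0115,0.0155,0.295,0,0,-0.015,1],
    [0.0115,0.0155,0.295,0,0,-0.015,1],
  ],
)

```text
clock: 2.87
tool_pos: [0.5913, 0.203, 0.0259]
tcp_rot: [0.001, 0.299, 0.954, 0.0]
wrist_force: [-0.2, 0.2, 0.2]
width: 0.0853
gripper_force: 0.0
```

```bash
python3 - <<'E'
from h import *
o=get_obs();print(o["tool_pos"],o["wrist_force"],go(o,[.5903,.2027,.024],145.2))
E
```

```text
[0.59127767 0.20295438 0.02592928] [-0.1627719   0.17829805  0.23793334] (array([ 0.0011, -0.0013,  0.0032]), array([ 0.0007,  0.0005, -0.0003]))
```

Within about 1 mm of the target. Close the fingers.

drive_tool(
  plan=[
    [0.001,-0.001,0.002,0,0,0,0],
    [0.001,-0.001,0.002,0,0,0,-1],
    [0.001,-0.001,0.002,0,0,0,-1],
    [0.001,-0.001,0.002,0,0,0,-1],
    [0.001,-0.001,0.002,0,0,0,-1],
    [0.001,-0.001,0.002,0,0,0,-1],
    [0.001,-0.001,0.002,0,0,0,-1],
    [0.001,-0.001,0.002,0,0,0,-1],
  ],
  squeeze=100,
)

```text
clock: 3.53
tool_pos: [0.5903, 0.2035, 0.0237]
tcp_rot: [0.0, 0.299, 0.954, 0.0]
wrist_force: [-1.4, 0.5, 6.5]
width: 0.0126
gripper_force: 98.7
```

```bash
python3 - <<'E'
from h import *
o=get_obs();print({k:np.round(v,4).tolist() for k,v in o.items()})
print(go(o,[.58,.19,.16],180))
E
```

```text
{'clock': 3.5333, 'q': [0.332, 0.5755, -0.0384, 0.9559, 0.0001, 0.9389], 'qvel': [-0.0018, -0.0032, 0.0, -0.0001, 0.0005, 0.0017], 'joint_torque': [-0.2522, -91.4188, 42.328, -0.4281, -0.0962, -0.0062], 'tool_pos': [0.5903, 0.2035, 0.0237], 'tcp_rot': [0.0003, 0.2988, 0.9543, 0.0003], 'wrist_force': [-1.3541, 0.4838, 6.541], 'torque': [-0.0761, 0.2041, 0.0291], 'gripper_force': 98.7355, 'width': 0.0126}
(array([ 0.0011, -0.0281, -0.2272]), array([ 0.0004,  0.0004, -0.3864]))
```

```bash
python3 - <<'E'
from h import *
print(go(get_obs(),[.651,-.172,.155],198.7))
E
```

```text
(array([-0.4401, -0.4563, -0.219 ]), array([ 3.000e-04,  5.000e-04, -5.941e-01]))
```

drive_tool(
  plan=[
    [0,0,-0.02,0,0,0,-1],
    [0,0,-0.05,0,0,0,-1],
    [0,0,-0.1,0,0,0,-1],
    [0,0,-0.16,0,0,0,-1],
    [0,0,-0.2,0,0,0,-1],
    [0,0,-0.22,0,0,0,-1],
    [0,0,-0.22,0,0,0,-1],
    [0,0,-0.22,0,0,0,-1],
    [0,0,-0.22,0,0,0,-1],
  ],
)

```text
clock: 4.28
tool_pos: [0.5892, 0.2031, 0.1534]
tcp_rot: [-0.001, 0.299, 0.954, -0.001]
wrist_force: [0.2, -0.2, -5.5]
width: 0.013
gripper_force: 98.2
```

```bash
python3 - <<'E'
from h import *
o=get_obs();print(o["width"],o["wrist_force"],go(o,[.651,-.172,.155],198.7))
I=snapshot("wrist")[:,:,::-1];cv2.imwrite("pics/w2.png",I)
E
```

```text
0.013015879543098111 [ 0.19086159 -0.23159924 -5.52014413] (array([-0.4411, -0.4548, -0.0024]), array([-0.0007, -0.0014, -0.5942]))
```

View pics/w2.png

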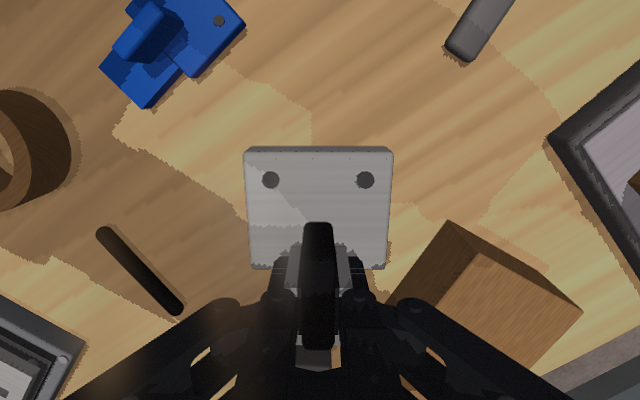

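The plate is held square in the gripper, with its rear face edge at row 146 and its sides at columns 244 and 393. Next I measure the plate in the tool frame and move to a view pose past the slotted end.

```bash
cat >> h.py <<'E'
def inhand(I,o,dz=.0057):
    C=cam("wrist",o);Rt,p=pose(o);hsv=cv2.cvtColor(I,cv2.COLOR_BGR2HSV)
    m=((hsv[...,1]<60)&(hsv[...,2]>85)).astype(np.uint8)
    n,l,s,c=cv2.connectedComponentsWithStats(m)
    m=(l==l[200,280])
    def T(pts,d):
        P=cast(C,pts,p[2]-d);return (P-p)@Rt
    L=[];Rr=[]
    for r in range(175,240):
        k=np.nonzero(m[r])[0];L.append((k[0]-.5,r));Rr.append((k[-1]+.5,r))
    top=[(c,np.nonzero(m[:,c])[0][0]-.5) for c in range(260,380)]
    out={}
    for k,v,d in(("L",L,dz),("R",Rr,dz),("rear_bot",top,dz+.018),("rear_top",top,dz)):
        q=T(v,d);f=cv2.fitLine(q[:,:2].astype(np.float32),cv2.DIST_HUBER,0,.01,.01).ravel()
        out[k]=(np.degrees(np.arctan2(f[1],f[0])).round(2),(f[2:]*1e3).round(2))
    return out
E
python3 - <<'E'
from h import *
print(inhand(cv2.imread("pics/w2.png"),get_obs()))
I=cv2.imread("pics/w2.png");h=cv2.cvtColor(I,cv2.COLOR_BGR2HSV);print(h[140:160,300].tolist())
E
```

```text
{'L': (np.float32(-0.18), array([ 23.97, -35.3 ], dtype=float32)), 'R': (np.float32(-0.17), array([30.43, 33.43], dtype=float32)), 'rear_bot': (np.float32(89.94), array([53.91,  3.36], dtype=float32)), 'rear_top': (np.float32(89.94), array([57.13,  2.9 ], dtype=float32))}
[[22, 88, 174], [21, 87, 173], [21, 89, 174], [21, 89, 174], [20, 91, 176], [20, 85, 153], [17, 46, 106], [15, 6, 86], [6, 14, 88], [12, 14, 89], [15, 12, 86], [10, 15, 101], [15, 12, 126], [12, 9, 137], [15, 11, 141], [17, 12, 143], [12, 9, 144], [6, 9, 146], [12, 9, 146], [15, 10, 146]]
```

drive_tool(
  plan=[
    [-0.03,-0.03,0,0,0,-0.04,-1],
    [-0.44,-0.455,0,0,0,-0.594,-1],
    [-0.44,-0.455,0,0,0,-0.594,-1],
    [-0.44,-0.455,0,0,0,-0.594,-1],
    [-0.44,-0.455,0,0,0,-0.594,-1],
    [-0.44,-0.455,0,0,0,-0.594,-1],
    [-0.44,-0.455,0,0,0,-0.594,-1],
    [-0.44,-0.455,0,0,0,-0.594,-1],
    [-0.44,-0.455,0,0,0,-0.594,-1],
    [-0.44,-0.455,0,0,0,-0.594,-1],
    [-0.44,-0.455,0,0,0,-0.594,-1],
    [-0.44,-0.455,0,0,0,-0.594,-1],
  ],
)

```text
clock: 5.33
tool_pos: [0.6503, -0.1734, 0.1531]
tcp_rot: [-0.001, -0.161, 0.987, 0.001]
wrist_force: [0.2, 1.3, -4.0]
width: 0.0127
gripper_force: 98.9
```

drive_tool(
  plan=[
    [0,0,0,0,0,0,-1],
    [0,0,0,0,0,0,-1],
    [0,0,0,0,0,0,-1],
    [0,0,0,0,0,0,-1],
  ],
)

```text
clock: 5.67
tool_pos: [0.6511, -0.1705, 0.1551]
tcp_rot: [-0.0, -0.163, 0.987, 0.0]
wrist_force: [-0.3, -1.0, -4.2]
width: 0.013
gripper_force: 98.9
```

```bash
python3 - <<'E'
from h import *
o=get_obs();print(o["q"],go(o,[.651,-.172,.155],198.7))
I=snapshot("wrist")[:,:,::-1];cv2.imwrite("pics/w3.png",I)
E
```

```text
[-2.56095535e-01  6.03731948e-01  3.53230977e-01  1.32047734e+00
  2.81525317e-05 -5.83450157e-01] (array([ 0.0009, -0.0024,  0.0002]), array([ 0.0001, -0.0001,  0.0006]))
```

View pics/w3.png

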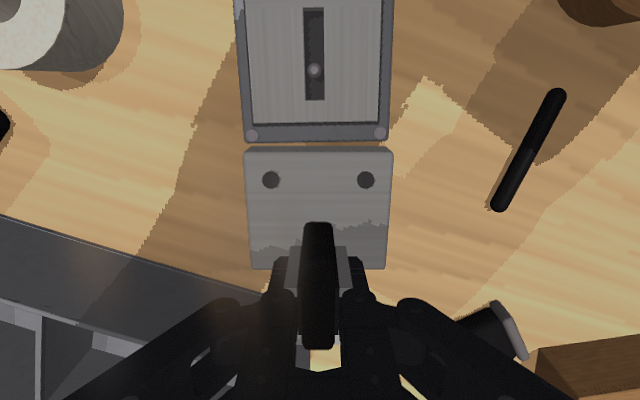

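The pin tip is at (314,70) in the slot, which spans columns 303–324 and rows 8–100. The plate is below it, with its rear edge at rows 146–152.

```bash
python3 - <<'E'
from h import *
o=get_obs();I=cv2.imread("pics/w3.png");C=cam("wrist",o);Rt,p=pose(o)
ih=inhand(I,o);print({k:ih[k] for k in("L","R","rear_bot")})
g=cv2.cvtColor(I,cv2.COLOR_BGR2GRAY)
print("rear top x",((cast(C,[(318,151.5)],p[2]-.0057)-p)@Rt*1e3).round(1))
# pin: bright blob in slot
w=cv2.GaussianBlur(g,(3,3),0)[55:85,306:322];m=(w>w.max()*.75)
print(w.max(),m.sum());ys,xs=np.nonzero(m);uv=(xs.mean()+306,ys.mean()+55);print(uv)
pin=cast(C,[uv],.058)[0];print("pin",pin,"tool",((pin-p)@Rt*1e3).round(1))
def line(v,z):
    P=cast(C,v,z);f=cv2.fitLine(P[:,:2].astype(np.float32),cv2.DIST_HUBER,0,.01,.01).ravel()
    t=(np.r_[f[2:],z]-p)@Rt*1e3;return np.degrees(np.arctan2(f[1],f[0])).round(2),t[:2].round(1)
gx=cv2.Sobel(cv2.GaussianBlur(g,(3,3),0).astype(float),cv2.CV_64F,1,0)
E=lambda rows,a,b,s:[(a+np.argmax(s*gx[r,a:b]),r) for r in rows]
rs=list(range(12,55))
print("slot L",line(E(rs,296,311,-1),.054),"R",line(E(rs,317,332,1),.054))
rs=range(5,115)
print("bed L",line(E(rs,238,262,1),.054),"R",line(E(rs,368,390,-1),.054))
print(g[60,232:268].tolist(),g[60,366:396].tolist())
gy=cv2.Sobel(cv2.GaussianBlur(g,(3,3),0).astype(float),cv2.CV_64F,0,1)
print("bed end",line([(c,112+np.argmin(gy[112:132,c])) for c in range(260,370)],.054),"plinth end",line([(c,132+np.argmax(gy[132:146,c])) for c in range(265,370)],.026))
E
```

```text
{'L': (np.float32(-0.22), array([ 26.12, -34.39], dtype=float32)), 'R': (np.float32(-0.05), array([29.94, 34.23], dtype=float32)), 'rear_bot': (np.float32(89.98), array([51.88,  4.81], dtype=float32))}
rear top x [[54.9  0.   5.7]]
119 60
(np.float64(313.5), np.float64(69.0))
pin [ 0.56334025 -0.20356535  0.058     ] tool [93.7 -3.  97.2]
slot L (np.float32(18.09), array([121.8, -10. ])) R (np.float32(21.01), array([120.9,   3.6]))
bed L (np.float32(19.78), array([ 99.7, -47.6])) R (np.float32(19.64), array([103.4,  42. ]))
[117, 118, 117, 119, 121, 90, 79, 85, 89, 89, 88, 89, 89, 91, 91, 72, 44, 137, 129, 125, 126, 125, 126, 129, 126, 125, 126, 125, 127, 128, 126, 126, 125, 123, 123, 125] [123, 124, 128, 129, 127, 126, 124, 124, 125, 126, 126, 127, 130, 114, 45, 64, 87, 87, 85, 84, 86, 86, 86, 81, 75, 82, 113, 127, 125, 126]
bed end (np.float32(-70.41), array([58. , -3.4])) plinth end (np.float32(-70.35), array([38.3,  0.2]))
```

```bash
python3 - <<'E'
from h import *
print(go(get_obs(),[.5334,-.2138,.095],199.5))
E
```

```text
(array([ 0.2089, -0.0051,  0.1003]), array([-0.    ,  0.    , -0.0083]))
```

drive_tool(
  plan=[
    [0.05,-0.001,0,0,0,-0.008,-1],
    [0.1,-0.003,0,0,0,-0.008,-1],
    [0.16,-0.005,0.02,0,0,-0.008,-1],
    [0.209,-0.005,0.06,0,0,-0.008,-1],
    [0.209,-0.005,0.1,0,0,-0.008,-1],
    [0.209,-0.005,0.1,0,0,-0.008,-1],
    [0.209,-0.005,0.1,0,0,-0.008,-1],
    [0.209,-0.005,0.1,0,0,-0.008,-1],
  ],
)

```text
clock: 6.38
tool_pos: [0.5347, -0.2144, 0.0966]
tcp_rot: [0.001, -0.169, 0.986, -0.0]
wrist_force: [0.1, -0.6, -2.3]
width: 0.0127
gripper_force: 98.7
```

```bash
python3 - <<'E'
from h import *
o=get_obs();print(o["wrist_force"],o["tool_pos"],go(o,[.5334,-.2138,.077],199.5))
E
```

```text
[ 0.0546685  -0.60597184 -2.272867  ] [ 0.53469547 -0.21436131  0.09657013] (array([0.0018, 0.0016, 0.0326]), array([-0.0007,  0.001 , -0.0006]))
```

drive_tool(
  plan=[
    [0,0,0.006,0,0,0,-1],
    [0,0,0.012,0,0,0,-1],
    [0,0,0.018,0,0,0,-1],
    [0,0,0.021,0,0,0,-1],
    [0,0,0.024,0,0,0,-1],
    [0,0,0.027,0,0,0,-1],
    [0,0,0.027,0,0,0,-1],
    [0,0,0.027,0,0,0,-1],
  ],
)

```text
clock: 7.05
tool_pos: [0.5332, -0.2145, 0.0789]
tcp_rot: [-0.0, -0.168, 0.986, 0.0]
wrist_force: [0.2, -0.0, -4.1]
width: 0.013
gripper_force: 98.9
```

```bash
python3 - <<'E'
from h import *
o=get_obs();print(o["wrist_force"],o["torque"],o["tool_pos"],go(o,[.5334,-.2138,.077],199.5))
E
```

```text
[ 0.19636215 -0.04389406 -4.10458326] [-0.00171093  0.00254704 -0.02001011] [ 0.53321243 -0.21451     0.07887109] (array([-0.0007,  0.001 ,  0.0031]), array([ 0.0001, -0.0001, -0.0011]))
```

Underside is at about 55 mm, below the pin tip at 58 mm, with no contact force, so the pin is entering the hole. Continue down.

drive_tool(
  plan=[
    [0,0.001,0.002,0,0,0,-1],
    [0,0.001,0.004,0,0,0,-1],
    [0,0.001,0.006,0,0,0,-1],
    [0,0.001,0.008,0,0,0,-1],
    [0,0.001,0.008,0,0,0,-1],
    [0,0.001,0.008,0,0,0,-1],
  ],
  squeeze=120,
)

```text
clock: 7.55
tool_pos: [0.5333, -0.214, 0.0748]
tcp_rot: [0.0, -0.168, 0.986, -0.0]
wrist_force: [-3.4, 1.0, 7.7]
width: 0.0122
gripper_force: 119.3
```

```bash
python3 - <<'E'
from h import *
o=get_obs();print(o["wrist_force"],o["torque"],o["tool_pos"],go(o,[.5334,-.2138,.077],199.5))
E
```

```text
[-3.35055453  0.97415478  7.72022247] [0.40759637 0.68014402 0.00591009] [ 0.53327794 -0.21403295  0.07478309] (array([-0.0003,  0.0003, -0.0037]), array([-0.0004,  0.0004, -0.0011]))
```

drive_tool(
  plan=[
    [0.0005,0.0005,0.003,0,0,0,-1],
    [0.0005,0.0005,0.006,0,0,0,-1],
    [0.0005,0.0005,0.009,0,0,0,-1],
    [0.0005,0.0005,0.011,0,0,0,-1],
    [0.0005,0.0005,0.011,0,0,0,-1],
    [0.0005,0.0005,0.011,0,0,0,-1],
  ],
)

```text
clock: 8.05
tool_pos: [0.5334, -0.214, 0.0696]
tcp_rot: [0.001, -0.168, 0.986, -0.001]
wrist_force: [-9.0, 3.8, 28.0]
width: 0.0122
gripper_force: 122.5
```

```bash
python3 - <<'E'
from h import *
o=get_obs();print(o["wrist_force"],o["torque"],o["tool_pos"],go(o,[.5334,-.2138,.077],199.5))
E
```

```text
[-9.02629512  3.79239549 28.02384025] [0.80539058 1.8925598  0.02647145] [ 0.53339394 -0.21404954  0.06963429] (array([-0.0002,  0.0004, -0.0123]), array([-0.0011,  0.0013, -0.0011]))
```

drive_tool(
  plan=[
    [0.0005,0.0005,0.001,0,0,0,-1],
    [0.001,0.001,0.002,0,0,0,-1],
    [0.001,0.001,0.002,0,0,0,-1],
    [0.001,0.001,0.002,0,0,0,-1],
    [0.001,0.001,0.002,0,0,0,-1],
    [0.001,0.001,0.002,0,0,0,-1],
  ],
)

```text
clock: 8.55
tool_pos: [0.5334, -0.2141, 0.0696]
tcp_rot: [0.002, -0.168, 0.986, -0.001]
wrist_force: [-10.0, 3.2, 40.9]
width: 0.0122
gripper_force: 124.4
```

```bash
python3 - <<'E'
from h import *
o=get_obs();print(o["wrist_force"],o["torque"],o["tool_pos"],go(o,[.5334,-.2138,.077],199.5))
cv2.imwrite("pics/w4.png",snapshot("wrist")[:,:,::-1]);S=snapshot("scene")[:,:,::-1]
cv2.imwrite("pics/s4.png",cv2.resize(S[140:230,200:330],None,fx=6,fy=6,interpolation=2))
E
```

```text
[-10.04033254   3.19710491  40.90543306] [ 0.85898945  2.33475098 -0.04898791] [ 0.53341642 -0.21405586  0.06957665] (array([-0.0002,  0.0004, -0.0124]), array([-0.0021,  0.0023, -0.0011]))
```

View pics/w4.png

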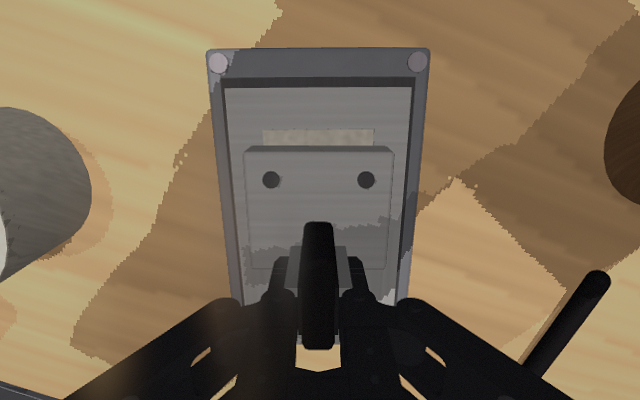

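View pics/s4.png

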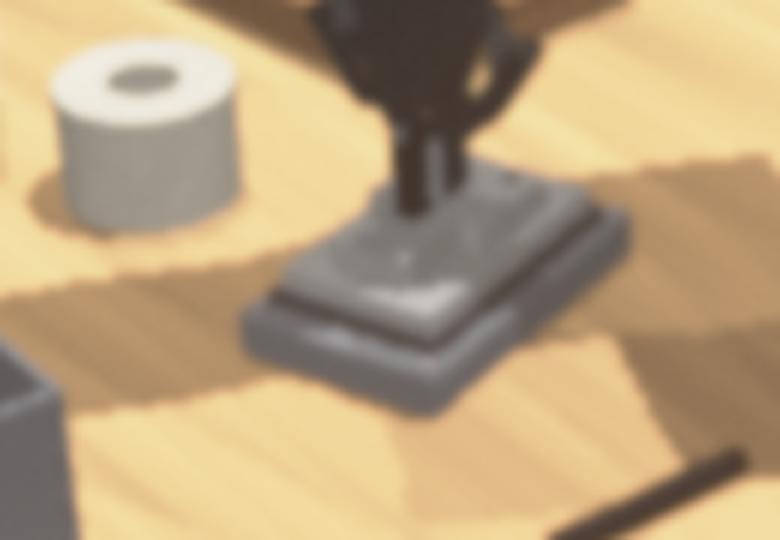

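The wrist view shows the plate square on the bed, with its rear edge at rows 147–153 just inside the tag strip at rows 129–150. The height stayed at 69.6 mm while the force rose, so the bed is at its stop. I ease back to about 30 N.

drive_tool(
  plan=[
    [0,0,-0.0015,0,0,0,-1],
    [0,0,-0.0015,0,0,0,-1],
    [0,0,-0.0015,0,0,0,-1],
    [0,0,-0.0015,0,0,0,-1],
    [0,0,-0.0015,0,0,0,-1],
    [0,0,-0.0015,0,0,0,-1],
  ],
)

```text
clock: 9.15
tool_pos: [0.5334, -0.214, 0.0696]
tcp_rot: [0.002, -0.168, 0.986, -0.001]
wrist_force: [-4.4, 2.2, 26.4]
width: 0.0128
gripper_force: 122.0
```

```bash
python3 - <<'E'
from h import *
o=get_obs();print(o["wrist_force"],o["tool_pos"])
if o["wrist_force"][2]>24 and o["tool_pos"][2]<.0700: print(finish_job())
E
```

```text
[-4.3949835   2.21029068 26.40042408] [ 0.533364   -0.21403169  0.06964294]
the job is handed in; nothing more can be done
None
```

The plate is seated over the pin, square on the bed with its tongue towards the slotted end, and the gripper still holds it pressed against the stop at about 26 N; I handed the job in at about 9 s, and no verdict was returned.

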